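# Open the pickling crock and feed it a lime and a garlic bulb

## Task

Pinch the two side tabs of the crock's snap-fit cover together, lift the cover off and set it down, tabs up, on the bare worktop. Then put the lime and the garlic bulb from the chopping board into the crock through its narrow neck, one at a time. Leave the crock standing where it is and do not disturb the salt shaker, the ramekin or the timer.

Things in the scene. Friction and masses are not known exactly. Their poses are not given: they have to be found in the camera images.
- jar: White ceramic pickling crock, loose, heavy (1.6 kg), upright, 150 mm tall: body 114 mm across up to 98 mm height, then a shoulder, then a neck 80 mm across outside from 122 mm up. Origin: centre of its underside, z up. Inside: floor 6 mm above the origin, 106 mm across. The top 6 mm of the neck is an inward lip that leaves a round opening 62 mm across.
- jar_mouth (a point): Centre of the crock's mouth, level with the top of the neck, 150 mm above the crock's underside.
- cover: Grey plastic cover (95 g) snapped on the crock's neck: plug 59 mm across, 14 mm deep, under a flange 76 mm across (z = 14 to 19 mm) that rests on the neck. Origin: centre of the plug's underside, z up (at worktop height when set down). Two black upright tabs on the flange, at its +y and -y: each 28 mm wide along x, 5 mm thick, z = 19 to 47 mm, outer faces 60 mm apart.
- cover_grip (a point): Point midway between the cover's two tabs, 41 mm above its origin, 22 mm above its flange: where to pinch them, along its y axis. Each tab has a nose below the flange that catches under the crock's lip, so the cover lifts only while both tabs are pressed in.
- tab_a (a joint): Travel of the tab on the cover's +y side, m: 0 at rest, 0.006 pressed fully in toward the middle. Sprung: about 3 N to start, 7 N fully in; springs back when released. Its nose is free of the lip from about 0.0045.
- tab_b (a joint): The same for the tab on the cover's -y side.
- board: Wooden chopping board, fixed, 250 mm (x) by 360 mm (y), 21 mm thick; origin at the centre of its underside. The lime and the garlic lie on it.
- lime_center (a point): Middle of the green lime, loose on the chopping board, 44 g: 53 mm long along its x axis, 43 mm wide along y, 44 mm tall; this point is 22 mm above the board at the start. Squeeze it along y.
- garlic_center (a point): The garlic bulb, loose on the board, about 47 mm across and 49 mm tall with its stem up; this point is on its axis, 22 mm above the board.
- salt_shaker: Glass salt shaker with a steel top, bystander, 45 mm across, 86 mm tall; origin under its middle.
- ramekin: White ramekin, bystander, 84 mm across, 42 mm tall, left of the crock; origin under its middle. The worktop between it and the front edge nearest the robot (x = 0.35) is bare and free.
- timer: Grey kitchen timer with a dial, bystander, 65 x 66 x 70 mm; origin under its middle.
There are look-alikes about, which are no part of the job. What is shaped like the part that bears garlic_center but purple is not meant.

How it is judged:
By the outcome, as a careful person would: the job done as asked, in the order asked, and still so for the second after the job is handed in, with the robot touching nothing.
It also fails if it takes over 64 s, if anything falls off the work surface, if the arm or the gripper's body presses on something with over 40 N, if the wrist force passes 120 N, or if a joint passes its speed limit or range.

## Robot

A 7-joint arm with a two-finger parallel gripper is mounted at the origin on a cart in front of the work surface, level with it; the furniture and walls round the work are solid. World frame = base frame: x ahead of the robot, y to its left, z up, the work surface at z = 0. Lengths are in m, angles in rad, forces in N, time in s.
With the tool pointing down it reaches from about 0.4 to 0.875 m from the base axis. Payload 19.3 kg.
Tool frame: the origin (TCP) lies at the very end of the fingers, on their centre line; the grasp point (between the pads) lies bot.pinch_z behind it (bot.pinch_z is the distance from the TCP to the grasp point, in m); z points along the fingers, y is the line along which they close (so a half turn about z gives the same grasp; the last joint's range is limited). The gripper opens to 85 mm and grips with 20 to 120 N. Pads are 22 mm wide; open, the fingers measure 114 mm over their backs; the gripper's body (76 mm by 85 mm) begins 54 mm behind the grasp point. The pads swing forward as they close: fully open they stand 13 mm farther back than shut.
Start: joints at [1.04, 0.521, -0.036, 1.599, 0.021, 1.021, -0.113], TCP at [0.278, -0.56, 0.231] pointing down, gripper open.
Joint ranges: [-2.91, 2.91], [-0.3, 2.13], [-1.5, 1.42], [0.17, 2.43], [-1.26, 4.41], [0.16, 1.93], [-2.52, 2.52]. Speed limits (rad/s): [1.89, 1.89, 2.39, 2.39, 3.01, 3.01, 3.01].

## Interface

Orientations are given as [roll, pitch, yaw] about the fixed x, y, z axes, in that order (R = Rz(yaw) Ry(pitch) Rx(roll)).
In Python, from workcell import bot, grab_frame, ticket gives the robot as it stands.
- The arm moves only by the tool arm_command, never from a script. Its argument "commands" is a list of rows, each a list of 3 entries, a list of its own where there are three numbers: the shift along the world's x, y, z in mm, then the turn about the world's z in rad, then the gripper command: -1 is fully open, 1 is shut, values between are in proportion. In form: [[[tx, ty, tz], roll, fingers], ...]. A call has 1 to 20 rows; each row shifts and turns the commanded pose from where the row before left it; what a row does not reach is not made up. A row lasts 1/10 s, in which the tool goes at most 50 mm and 8.59 degrees, less where a joint would pass 70% of its speed; a pose out of reach is approached as far as the arm can. A call with a gripper value outside its range is refused whole. The fingers move at their own pace and stop on an object; "newtons" is the grip in N (left out, the last holds). Time passes only in rows, so rows that do not move let the fingers close. It gives the time, the measured TCP pose, the force, the opening and the grip force at its end, in the units of the state.
- bot.observe(): the state, without advancing time (a new reading comes with each control period).
- grab_frame(name): name is "scene" or "side" or "wrist"; returns a dict with "image" (420x560x3 uint8, red, green, blue), "vertical_fov" (degrees; the focal length in pixels is half the picture's height over the tangent of half this angle, whatever the lens; pixels are square), "cx", "cy" (the principal point, pixels), "R" (3x3) and "t" (3): a world point X has camera coordinates R X + t. Camera axes: x right, y down, z forward; pixel columns grow to the right and rows downward; lengths in m; the calibration is good to about 2 mm. The wrist camera is an equidistant fisheye: a pixel r from the principal point sees the ray r / f radians off the axis. A picture is of the moment at which its call begins. There is no depth.
- ticket.job_done(): hands the job in; it is judged then, once.
The state is a dict: "clock": time; "qpos": joint angles; "qd": joint speeds; "joint_efforts": joint torques, N m; "position": TCP position; "tool_rot": TCP orientation; "force": force on the tool from outside, world axes, zero at the start; "moment": the same for the moment, N m; "grip_width": finger opening in m; "finger_force": force on a finger pad.
Only numpy, scipy, OpenCV 4.12 (cv2) and the standard library are available. Lean on these libraries where they do the work, as an engineer would, in place of code of your own. Each camera call takes 0.05 s, during which the arm holds its last target. There are 200 camera calls.

## Working session

There is one attempt and no reset: what is moved stays moved. The work goes in short steps, Python scripts to look and compute and a tool call to move; the robot and the scene stay as the last step left them, time stands still between calls to the robot, and variables do not carry over. Pictures are saved under pics/ and viewed, at most 10 in all, crops included, and the job is handed in when it is done.

Besides the shell and the picture viewer there is one more tool, called after "Emit:" in YAML: its name, and indented under it one key for each argument. arm_command: Moves the arm, as the interface text tells. Its arguments: {"type":"object","properties":{"commands":{"type":"array"},"newtons":{"type":"number"}},"required":["commands"]}

```bash
mkdir -p pics
cat > h.py <<'E'
import numpy as np, cv2
from workcell import bot, grab_frame, ticket
def save(name,out):
    f=grab_frame(name); cv2.imwrite(out,f["image"][:,:,::-1]); np.savez(out[:-4]+'.npz',**f); return f
def load(p): 
    d=np.load(p); return {k:d[k] for k in d.files}
def ray(f,u,v,wrist=False):
    F=210/np.tan(np.radians(float(f["vertical_fov"]))/2)
    x,y=(u-f["cx"])/F,(v-f["cy"])/F
    if wrist:
        r=np.hypot(x,y); s=np.sin(r)/max(r,1e-9); d=np.array([x*s,y*s,np.cos(r)])
    else: d=np.array([x,y,1.])
    R=f["R"]; return -R.T@f["t"], R.T@d/np.linalg.norm(d)
def onplane(f,u,v,z,wrist=False):
    c,d=ray(f,u,v,wrist); return c+d*(z-c[2])/d[2]
def proj(f,X):
    F=210/np.tan(np.radians(float(f["vertical_fov"]))/2); p=f["R"]@np.array(X)+f["t"]
    return F*p[:2]/p[2]+np.array([f["cx"],f["cy"]])
def tri(rs):
    A=sum(np.eye(3)-np.outer(d,d) for c,d in rs); b=sum((np.eye(3)-np.outer(d,d))@c for c,d in rs)
    return np.linalg.solve(A,b)
E
python3 - <<'E'
from h import *
fs=[save(n,f'pics/{n}0.png') for n in("scene","side","wrist")]
im=np.hstack([cv2.resize(f["image"],(560,420)) for f in fs[:2]])
print(bot.observe(), bot.pinch_z)
for f in fs: print(-f["R"].T@f["t"], f["R"][2], f["vertical_fov"])
E
```

```text
{'clock': 0.15, 'qpos': array([ 1.03976796,  0.52186772, -0.03631892,  1.59985163,  0.02118922,
        1.02111972, -0.11278459]), 'qd': array([ 0.00198197, -0.00307899,  0.0017407 , -0.00216692,  0.00051493,
        0.00041251,  0.00051964]), 'joint_efforts': array([ 1.21888577e-03, -9.27394938e+01,  1.98008850e+00, -3.70056331e+01,
        1.79151777e-02,  6.46632092e-03,  4.99708869e-05]), 'position': array([ 0.27779251, -0.55959378,  0.230873  ]), 'tool_rot': array([-3.14073238e+00,  5.31652780e-05,  4.60818007e-01]), 'force': array([ 0.41098389,  0.9454268 , -0.73794783]), 'moment': array([ 0.02860628, -0.02235465,  0.00132401]), 'finger_force': 0.0, 'grip_width': 0.08548645862658583} 0.0187
[-0.20859974 -0.62667846  0.65123811] [ 0.60579868  0.64262633 -0.46908353] 55.67794931554623
[0.18084016 1.37949727 0.68815697] [ 0.20351602 -0.89694622 -0.39251588] 47.91720973868623
[ 0.34633683 -0.52612052  0.37399427] [-0.26533395 -0.1292466  -0.95545445] 65.70646984690485
```

View pics/scene0.png

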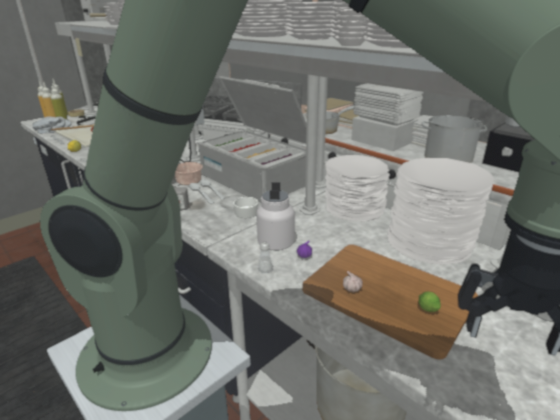

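View pics/side0.png

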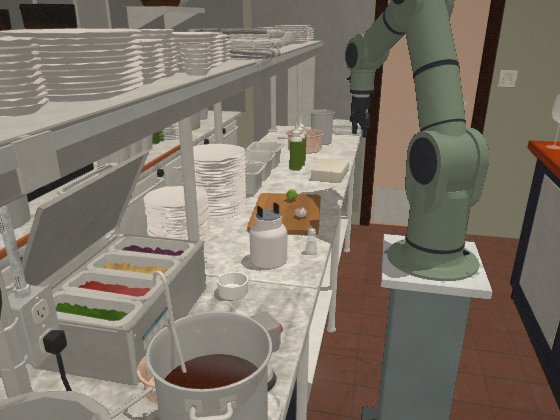

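The scene view shows the crock at (276,222), shaker at (265,258), ramekin at (245,206), white garlic at (352,284), purple look-alike at (305,250) and lime at (429,302). In the side view the crock is at (268,242), lime (291,196), garlic (301,212), ramekin (233,285) and timer (265,330).

For the garlic, the candidates are white (352,284) and purple (305,250); I choose the white one on the board. The lime candidate is the green object at (429,302). The green bottles at side (297,152) and the yellow fruit at scene (74,146) are not it.

Run:
```python
from h import *
S=load('pics/scene0.npz');D=load('pics/side0.npz')
def blob(f,box,lo,hi):
    x0,y0,x1,y1=box; h=cv2.cvtColor(f["image"][y0:y1,x0:x1],cv2.COLOR_RGB2HSV)
    m=cv2.inRange(h,lo,hi); n,l,st,c=cv2.connectedComponentsWithStats(m)
    return [(st[i,4],np.round(c[i]+[x0,y0],1),st[i,:4]+[x0,y0,0,0]) for i in range(1,n) if st[i,4]>12]
g=((38,90,30),(80,255,255))
ls=blob(S,(405,280,450,320),*g);ld=blob(D,(275,183,305,205),*g)
print('lime',ls,ld)
a=max(ls,key=lambda t:t[0]);b=max(ld,key=lambda t:t[0])
print(tri([ray(S,*a[1]),ray(D,*b[1])]),onplane(S,*a[1],.043),onplane(D,*b[1],.043))
w=((0,0,120),(180,75,255))
gs=blob(S,(335,265,370,297),*w);gd=blob(D,(288,203,312,222),*w); print('garlic',gs,gd)
a=max(gs,key=lambda t:t[0]);b=max(gd,key=lambda t:t[0])
print(tri([ray(S,*a[1]),ray(D,*b[1])]),onplane(S,*a[1],.043),onplane(D,*b[1],.043))
k=((0,0,0),(180,255,60))
print('tabs',blob(S,(255,175,300,205),*k),blob(D,(248,195,292,230),*k))
# jar approx, ramekin
print('jar',tri([ray(S,276,222),ray(D,268,240)]),'ram',onplane(S,245,206,.03),onplane(D,233,285,.03),'shk',onplane(S,265,258,.04),onplane(D,311,240,.04),'purple',onplane(S,305,251,.02),'timer',onplane(D,263,330,.035))
def crop(f,x0,y0,w,h,s): return cv2.resize(f["image"][y0:y0+h,x0:x0+w],(w*s,h*s),interpolation=cv2.INTER_CUBIC)
A=np.hstack([crop(S,240,175,80,60,5),crop(D,230,195,80,60,5)]);B=np.hstack([crop(S,335,265,110,60,4)[:240,:400],crop(D,250,180,100,60,4)])
cv2.imwrite('pics/c1.png',np.vstack([A,B])[:,:,::-1])
```

```text
lime [(np.int32(306), array([429.3, 301.5]), array([419, 292,  21,  19]))] [(np.int32(68), array([291.6, 194.2]), array([288, 190,   9,  10]))]
[ 0.51347803 -0.35814653  0.04342389] [ 0.51549428 -0.35778303  0.043     ] [ 0.51267028 -0.35721168  0.043     ]
garlic [(np.int32(264), array([351.9, 281.6]), array([343, 271,  20,  20]))] [(np.int32(91), array([300.3, 211.7]), array([295, 206,  12,  11]))]
[ 0.44941993 -0.19136133  0.0409482 ] [ 0.44995098 -0.19220915  0.043     ] [ 0.44667735 -0.18300962  0.043     ]
tabs [(np.int32(92), array([274.8, 190.6]), array([271, 183,   8,  15]))] [(np.int32(48), array([276. , 208.1]), array([274, 203,   5,  11])), (np.int32(45), array([259.8, 211.5]), array([257, 206,   6,  11]))]
jar [0.49338161 0.11881367 0.06616945] ram [0.5384838  0.31894013 0.03      ] [0.53710608 0.33685748 0.03      ] shk [0.37041777 0.03321567 0.04      ] [0.37323724 0.03666475 0.04      ] purple [4.92655735e-01 3.14538515e-04 2.00000000e-02] timer [0.40815427 0.5183954  0.035     ]
```

View pics/c1.png

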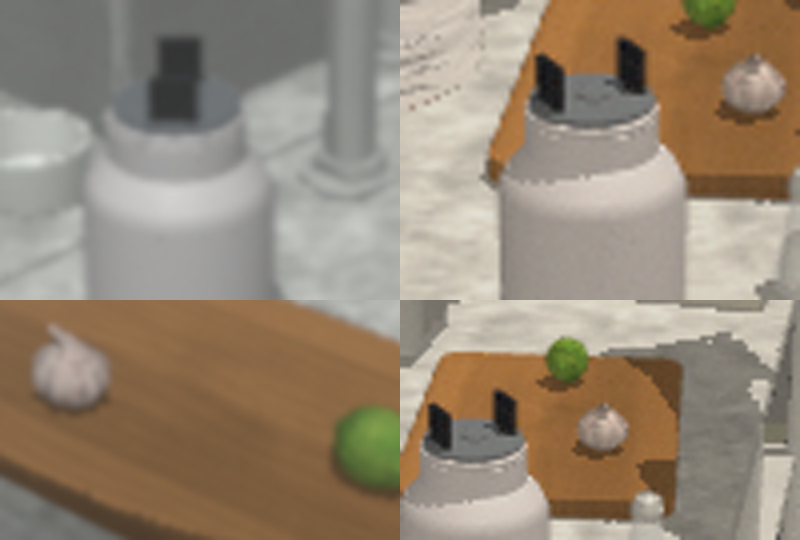

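The crop confirms the white garlic, the green lime, and the grey cover with its two black tabs (side (276,208) and (260,211)). From the scene camera the tabs line up one behind the other.

Run:
```python
from h import *
S=load('pics/scene0.npz');D=load('pics/side0.npz')
a=onplane(D,276,208.1,.169);b=onplane(D,259.8,211.5,.169)
print(a,b,np.linalg.norm(a-b),(a+b)/2,np.degrees(np.arctan2(*(b-a)[1::-1])))
print(onplane(S,275,190.6,.169), tri([ray(S,275,190.6),ray(D,267.9,209.8)]))
d=ray(S,275,190.6)[1];print(np.degrees(np.arctan2(d[1],d[0])))
# neck rim in side crop: left 526, right 660 y~118 ; scene 108..245 y~118
for f,l,r in((S,240+107/5,240+245/5),(D,230+127/5,230+260/5)):
    for v in ((175+118/5,) if f is S else (195+112/5,)): print(onplane(f,(l+r)/2,v,.15),np.linalg.norm(onplane(f,l,v,.15)-onplane(f,r,v,.15)))
#board extents: shelf/post
print('post',onplane(S,310,208,0))
```

```text
[0.47007348 0.10972752 0.169     ] [0.51027649 0.14593655 0.169     ] 0.05410523026317574 [0.49017499 0.12783203 0.169     ] 42.00792861344714
[0.49260053 0.11986604 0.169     ] [0.49284487 0.12124419 0.16725594]
46.79395157464631
[0.48391207 0.11034775 0.15      ] 0.07835714623008562
[0.48529369 0.13961994 0.15      ] 0.07798239186856841
post [0.72576006 0.19011021 0.        ]
```

Emit:
arm_command:
  commands:
    - [[10,34,4],0.094,-1]
    - [[10,34,4],0.094,-1]
    - [[10,34,4],0.094,-1]
    - [[10,34,4],0.094,-1]
    - [[10,34,4],0.094,-1]
    - [[10,34,4],0.094,-1]
    - [[10,34,4],0.094,-1]
    - [[10,34,4],0.094,-1]
    - [[10,34,4],0.094,-1]
    - [[10,34,4],0.094,-1]
    - [[10,34,4],0.094,-1]
    - [[10,34,4],0.094,-1]
    - [[10,34,4],0.094,-1]
    - [[10,34,4],0.094,-1]
    - [[10,34,4],0.094,-1]
    - [[10,34,4],0.094,-1]
    - [[10,34,4],0.094,-1]
    - [[10,34,4],0.094,-1]
    - [[10,34,4],0.094,-1]
    - [[10,34,4],0.094,-1]
  newtons: 30

```text
clock: 2.15
position: [0.4781, 0.1215, 0.3114]
tool_rot: [-3.141, 0.0, 2.344]
force: [0.6, -0.5, 0.7]
grip_width: 0.0855
finger_force: 0.0
```

Run:
```python
from h import *
f=save("wrist","pics/w1.png"); o=bot.observe(); print(o["position"],o["tool_rot"],o["clock"],o["qpos"],-f["R"].T@f["t"],f["R"][2])
```

```text
[0.47885684 0.12696371 0.3121761 ] [ 3.13852759e+00 -1.26128189e-03  2.35513263e+00] 2.2 [ 0.22820474  0.29669601 -0.75222074  1.80127827  0.2206656   1.12762534
  0.18719805] [0.42630803 0.1754986  0.45463992] [ 0.20609144 -0.21082171 -0.95555247]
```

View pics/w1.png

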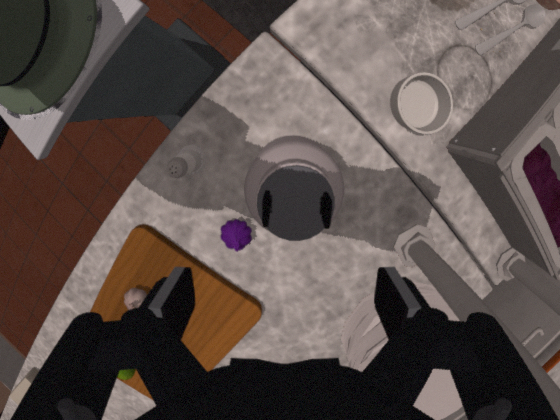

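The wrist view shows the cover at about (296,203), its tabs at (267,209) and (326,210), the purple look-alike at (236,234), the shaker at (177,167) and the ramekin at (421,104).

```bash
cat >> h.py <<'E'
def dark(f,box,th=32):
    x0,y0,x1,y1=box; g=f["image"][y0:y1,x0:x1].max(2); n,l,st,c=cv2.connectedComponentsWithStats((g<th).astype(np.uint8))
    return [(st[i,4],c[i]+[x0,y0],st[i,:4]+[x0,y0,0,0],cv2.minAreaRect(np.argwhere(l==i)[:,::-1].astype(np.float32))[1:]) for i in range(1,n) if st[i,4]>40]
E
python3 - <<'E'
from h import *
f=load('pics/w1.npz')
t=dark(f,(250,170,345,240)); print(t)
c=[x[1] for x in t]
# top edges (row max = nearer top end?) use centroid at mid height .169
P=[onplane(f,*p,.169,True) for p in c]; print(P)
if len(P)==2: d=P[1]-P[0]; print((P[0]+P[1])/2,np.linalg.norm(d),np.degrees(np.arctan2(d[1],d[0])))
# lid disc
im=f["image"]; 
print('ram',onplane(f,421,103,.035,True),'shk',onplane(f,177,167,.08,True))
E
```

```text
[(np.int32(274), array([266.21167883, 207.60583942]), array([262, 190,  10,  37]), ((36.0, 9.0), 90.0)), (np.int32(324), array([325.62345679, 208.9537037 ]), array([320, 192,  12,  36]), ((35.0, 11.0), 90.0))]
[array([0.47334167, 0.10376348, 0.169     ]), array([0.51340508, 0.14099444, 0.169     ])]
[0.49337338 0.12237896 0.169     ] 0.05469205860721842 42.901341268638106
ram [0.54182485 0.32067066 0.035     ] shk [0.37509382 0.04302336 0.08      ]
```

Emit:
arm_command:
  commands:
    - [[5,1,-10],-0.02,-1]
    - [[5,0,-20],0,-1]
    - [[5,0,-20],0,-1]
    - [[0,0,-20],0,-1]
    - [[0,0,-20],0,-1]
    - [[0,0,-10],0,-1]
    - [[0,0,0],0,-1]
    - [[0,0,0],0,-1]

```text
clock: 3.0
position: [0.4931, 0.1213, 0.2119]
tool_rot: [3.141, 0.0, 2.321]
force: [-0.1, -0.2, 0.1]
grip_width: 0.0854
finger_force: 0.0
```

Run:
```python
from h import *
f=save("wrist","pics/w2.png"); o=bot.observe(); print(o["position"],o["tool_rot"],o["force"])
t=dark(f,(230,120,380,300)); print(t)
```

```text
[0.49323595 0.12136233 0.21213075] [3.14075852e+00 5.05424685e-04 2.32072115e+00] [ 1.09340293 -0.30074293 -0.7400482 ]
[(np.int32(755), array([240.12317881, 237.48874172]), array([232, 211,  18,  56]), ((55.0, 17.0), 90.0)), (np.int32(690), array([329.45072464, 238.9115942 ]), array([320, 211,  18,  57]), ((56.0, 17.0), 90.0)), (np.int32(98), array([377.70408163, 287.24489796]), array([375, 268,   5,  32]), ((31.0, 4.0), 90.0))]
```

View pics/w2.png

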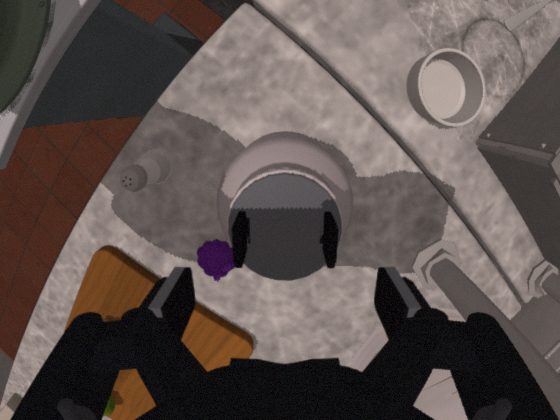

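The tabs at (240,238) and (329,239) are centred between the finger pads, whose inner edges are at 193 and 377.

Run:
```python
from h import *
f=load('pics/w2.npz')
P=[onplane(f,*p,.169,True) for p in((240.,237.5),(329,239))]; d=P[1]-P[0]; print((P[0]+P[1])/2,np.linalg.norm(d),np.degrees(np.arctan2(d[1],d[0])))
```

```text
[0.49369717 0.12212499 0.169     ] 0.0551654893628377 41.833846860011306
```

Emit:
arm_command:
  commands:
    - [[0,0,-20],0,-1]
    - [[0,0,-15],0,-1]
    - [[0,0,-10],0,-1]
    - [[0,0,-10],0,-1]
    - [[0,0,0],0,-1]
    - [[0,0,0],0,-1]

```text
clock: 3.65
position: [0.4931, 0.1213, 0.1567]
tool_rot: [3.141, 0.0, 2.321]
force: [-0.1, 0.1, 0.9]
grip_width: 0.0852
finger_force: 0.0
```

Emit:
arm_command:
  commands:
    - [[0,0,0],0,1]
    - [[0,0,0],0,1]
    - [[0,0,0],0,1]
    - [[0,0,0],0,1]
    - [[0,0,0],0,1]
    - [[0,0,0],0,1]
    - [[0,0,0],0,1]
    - [[0,0,0],0,1]
  newtons: 30

```text
clock: 4.45
position: [0.4933, 0.1213, 0.1573]
tool_rot: [3.141, 0.001, 2.32]
force: [-3.9, -1.8, 16.3]
grip_width: 0.0463
finger_force: 28.3
```

Emit:
arm_command:
  commands:
    - [[0,0,3],0,1]
    - [[0,0,5],0,1]
    - [[0,0,8],0,1]
    - [[0,0,10],0,1]
    - [[0,0,15],0,1]
    - [[0,0,15],0,1]
    - [[0,0,0],0,1]
    - [[0,0,0],0,1]

```text
clock: 5.25
position: [0.4929, 0.121, 0.2125]
tool_rot: [3.141, 0.0, 2.321]
force: [-0.2, -0.5, -0.4]
grip_width: 0.0453
finger_force: 31.9
```

Run:
```python
from h import *
f=save("wrist","pics/w3.png"); g=save("side","pics/s3.png"); o=bot.observe(); print(o["position"],o["force"])
a=f["image"][120:400,150:430]; b=cv2.resize(g["image"][160:300,200:340],(280,280),interpolation=cv2.INTER_CUBIC)
cv2.imwrite('pics/c3.png',np.hstack([a,b])[:,:,::-1])
```

```text
[0.49264294 0.12100429 0.21183502] [-0.18154218  0.49585172 -1.01514398]
```

View pics/c3.png

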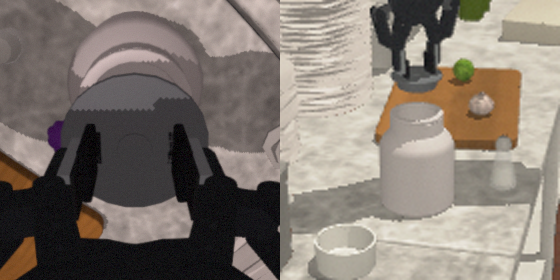

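The cover is off and held level. Next I carry it to the bare worktop near (0.42, 0.28).

Emit:
arm_command:
  commands:
    - [[-6,13,3],0,1]
    - [[-12,26,0],0,1]
    - [[-12,26,0],0,1]
    - [[-12,26,0],0,1]
    - [[-12,26,0],0,1]
    - [[-12,26,-20],0,1]
    - [[-7,16,-30],0,1]
    - [[0,0,-40],0,1]
    - [[0,0,-40],0,1]
    - [[0,0,-30],0,1]
    - [[0,0,-20],0,1]
    - [[0,0,-5],0,1]
    - [[0,0,0],0,1]
    - [[0,0,0],0,1]

```text
clock: 6.75
position: [0.42, 0.2808, 0.0312]
tool_rot: [3.141, -0.0, 2.321]
force: [-0.3, -0.2, -1.2]
grip_width: 0.0459
finger_force: 31.9
```

Emit:
arm_command:
  commands:
    - [[0,0,-3],0,1]
    - [[0,0,-3],0,1]
    - [[0,0,0],0,1]

```text
clock: 7.05
position: [0.42, 0.28, 0.0243]
tool_rot: [3.141, 0.0, 2.32]
force: [0.1, 0.2, -0.7]
grip_width: 0.0458
finger_force: 31.9
```

Emit:
arm_command:
  commands:
    - [[0,0,-2],0,1]
    - [[0,0,-1],0,1]
    - [[0,0,0],0,1]
    - [[0,0,0],0,1]

```text
clock: 7.45
position: [0.42, 0.2802, 0.0216]
tool_rot: [3.141, 0.0, 2.321]
force: [-1.9, -2.0, 10.5]
grip_width: 0.0455
finger_force: 34.9
```

Emit:
arm_command:
  commands:
    - [[0,0,0],0,0.2]
    - [[0,0,0],0,-0.2]
    - [[0,0,0],0,-1]
    - [[0,0,0],0,-1]
    - [[0,0,0],0,-1]
    - [[0,0,10],0,-1]
    - [[0,0,20],0,-1]
    - [[0,0,30],0,-1]
    - [[0,0,40],0,-1]
    - [[0,0,40],0,-1]
    - [[0,0,40],0,-1]
    - [[0,0,20],0,-1]

```text
clock: 8.65
position: [0.4202, 0.2808, 0.2251]
tool_rot: [3.138, 0.001, 2.321]
force: [0.2, -0.1, -0.4]
grip_width: 0.0856
finger_force: 0.0
```

Run:
```python
from h import *
f=save("wrist","pics/w4.png"); g=save("side","pics/s4.png"); o=bot.observe(); print(o["position"],o["tool_rot"],o["qpos"],o["grip_width"])
cv2.imwrite('pics/c4.png',np.hstack([f["image"][:,100:480],g["image"][:,140:520]])[:,:,::-1])
```

```text
[0.42065678 0.28086179 0.22457299] [3.13721377e+00 1.23250951e-03 2.32061453e+00] [-0.13369155  0.42022143 -0.74592538  1.89274525  0.34760677  0.95663497
 -0.28925769] 0.08552386043306122
```

View pics/c4.png

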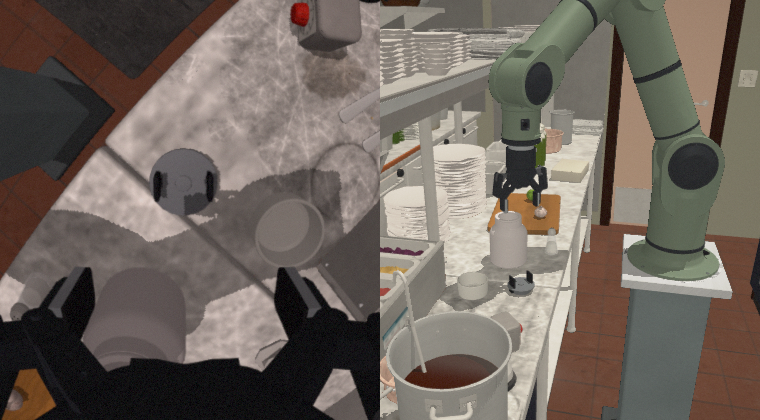

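The cover stands on the worktop, tabs up (left panel (183,183)). The ramekin, timer and crock are undisturbed. Now the lime.

Emit:
arm_command:
  commands:
    - [[5,-40,0],-0.075,-1]
    - [[5,-40,0],-0.075,-1]
    - [[5,-40,0],-0.075,-1]
    - [[5,-40,0],-0.075,-1]
    - [[5,-40,0],-0.075,-1]
    - [[5,-40,0],-0.075,-1]
    - [[5,-40,0],-0.075,-1]
    - [[5,-40,0],-0.075,-1]
    - [[5,-40,0],-0.075,-1]
    - [[5,-40,0],-0.075,-1]
    - [[5,-40,0],-0.075,-1]
    - [[5,-40,0],-0.075,-1]
    - [[5,-40,0],-0.075,-1]
    - [[5,-40,0],-0.075,-1]
    - [[5,-40,0],-0.075,-1]
    - [[5,-40,0],-0.075,-1]
    - [[0,0,-30],0,-1]
    - [[0,0,-20],0,-1]
    - [[0,0,0],0,-1]
    - [[0,0,0],0,-1]

```text
clock: 10.75
position: [0.4999, -0.3595, 0.1715]
tool_rot: [-3.141, -0.0, 1.121]
force: [0.0, 0.0, 0.1]
grip_width: 0.0854
finger_force: 0.0
```

Run:
```python
from h import *
f=save("wrist","pics/w5.png"); o=bot.observe(); print(o["position"],o["tool_rot"],o["qpos"])
h=cv2.cvtColor(f["image"],cv2.COLOR_RGB2HSV); m=cv2.inRange(h,(36,70,20),(85,255,255))
n,l,st,c=cv2.connectedComponentsWithStats(m); i=1+np.argmax(st[1:,4]); print(st[i],c[i])
cs,_=cv2.findContours((l==i).astype(np.uint8),0,1); k=max(cs,key=len)[:,0,:]
W=np.array([onplane(f,u,v,.043,True)[:2] for u,v in k])
e=cv2.fitEllipse((W*1e4).astype(np.float32)); print('world ellipse centre',np.array(e[0])/1e4,'axes',np.array(e[1])/1e4,e[2])
cv2.imwrite('pics/c5.png',f["image"][:,:,::-1])
```

```text
[ 0.50022875 -0.35972585  0.17220084] [ 3.14096135e+00 -3.88264195e-05  1.12118508e+00] [ 0.70773943  0.58199144 -0.26500577  1.67137505  0.18302378  0.91195955
 -0.07755514]
[ 273  165   49   56 1728] [295.34953704 193.92418981]
world ellipse centre [ 0.51272012 -0.35730669] axes [0.0345954  0.05126568] 179.47238159179688
```

View pics/c5.png

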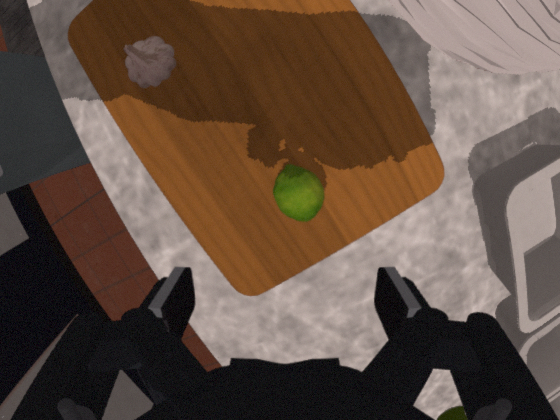

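The lime is at (298,192), the garlic at (150,61). The lime mask missed its dark side, so I am refining it.

Run:
```python
from h import *
f=load("pics/w5.npz")
I=f["image"].astype(int); m=((I[:,:,1]>I[:,:,0]*1.05)&(I[:,:,1]>I[:,:,2]*1.3)).astype(np.uint8)[150:240,250:345]
m=cv2.morphologyEx(m,cv2.MORPH_OPEN,np.ones((3,3)))
n,l,st,c=cv2.connectedComponentsWithStats(m); i=1+np.argmax(st[1:,4]); print(st[i],c[i]+[250,150])
cs,_=cv2.findContours((l==i).astype(np.uint8),0,1); k=cv2.convexHull(max(cs,key=len))[:,0,:]+[250,150]
C=onplane(f,*(c[i]+[250,150]),.043,True); cam=-f["R"].T@f["t"]; nrm=(C-cam)/np.linalg.norm(C-cam); print(C,cam,nrm)
ex=np.cross([0,1,0],nrm)*1.; ex/=np.linalg.norm(ex); ex*=np.sign(ex[0]); ey=np.cross(nrm,ex); ey*=np.sign(ey[1])
W=[]
for u,v in k:
    c0,d=ray(f,u,v,True); p=c0+d*((C-c0)@nrm)/(d@nrm)-C; W.append([p@ex,p@ey])
W=np.array(W)*1e4
for a in range(0,180,15):
    s=W@[np.cos(np.radians(a)),np.sin(np.radians(a))]; print(a,round(np.ptp(s)/10,1),end='; ')
print(cv2.fitEllipse(W.astype(np.float32)))
```

```text
[  23   15   50   56 2081] [297.91398366 192.97308986]
[ 0.51487923 -0.35674307  0.043     ] [ 0.53368968 -0.29161443  0.31476198] [-0.06715872 -0.23252793 -0.97026825]
0 40.6; 15 41.6; 30 41.9; 45 43.3; 60 47.0; 75 50.1; 90 50.6; 105 48.2; 120 45.5; 135 44.0; 150 42.8; 165 42.0; ((0.6450300216674805, 1.7195314168930054), (406.1552734375, 488.8424377441406), 179.40179443359375)
```

Emit:
arm_command:
  commands:
    - [[4,1,-10],0.1,-1]
    - [[5,1,-20],0.1,-1]
    - [[5,1,-20],0.1,-1]
    - [[0,0,-30],0.1,-1]
    - [[0,0,-30],0.05,-1]
    - [[0,0,-20],0,-1]
    - [[0,0,-10],0,-1]
    - [[0,0,0],0,-1]
    - [[0,0,0],0,1]
    - [[0,0,0],0,1]
    - [[0,0,0],0,1]
    - [[0,0,0],0,1]
    - [[0,0,0],0,1]
    - [[0,0,0],0,1]
    - [[0,0,0],0,1]
  newtons: 25

```text
clock: 12.3
position: [0.5145, -0.3571, 0.0325]
tool_rot: [3.14, 0.001, 1.571]
force: [-1.3, 0.8, 11.0]
grip_width: 0.0402
finger_force: 24.0
```

Emit:
arm_command:
  commands:
    - [[0,0,10],0,1]
    - [[0,0,25],0,1]
    - [[0,0,40],0,1]
    - [[0,0,45],0,1]
    - [[0,15,40],0,1]
    - [[0,30,30],0.05,1]
    - [[-2,40,10],0.06,1]
    - [[-2,40,0],0.06,1]
    - [[-2,40,0],0.06,1]
    - [[-2,40,0],0.06,1]
    - [[-2,40,0],0.06,1]
    - [[-2,40,0],0.06,1]
    - [[-2,40,0],0.06,1]
    - [[-2,40,0],0.06,1]
    - [[-2,40,0],0.06,1]
    - [[-2,40,0],0.06,1]
    - [[-1,24,0],0.05,1]
    - [[0,10,0],0,1]
    - [[0,0,0],0,1]
    - [[0,0,0],0,1]

```text
clock: 14.3
position: [0.493, 0.1209, 0.2314]
tool_rot: [-3.141, 0.001, 2.269]
force: [0.1, 0.4, -0.1]
grip_width: 0.0401
finger_force: 25.4
```

Run:
```python
from h import *
f=save("wrist","pics/w6.png"); g=save("side","pics/s6.png"); h=save("scene","pics/p6.png"); o=bot.observe(); print(o["position"],o["tool_rot"],o["grip_width"])
b=cv2.resize(g["image"][150:290,190:330],(280,280),interpolation=cv2.INTER_CUBIC)
c=cv2.resize(h["image"][120:260,210:350],(280,280),interpolation=cv2.INTER_CUBIC)
cv2.imwrite('pics/c6.png',np.vstack([np.hstack([f["image"],]),])[:,:,::-1]); 
cv2.imwrite('pics/c6.png',np.hstack([f["image"][:,60:520],np.vstack([b,c])[:420]])[:,:,::-1])
```

```text
[0.4930875  0.12082748 0.23134949] [-3.14125340e+00  4.65639383e-04  2.26843517e+00] 0.03980446732952075
```

View pics/c6.png

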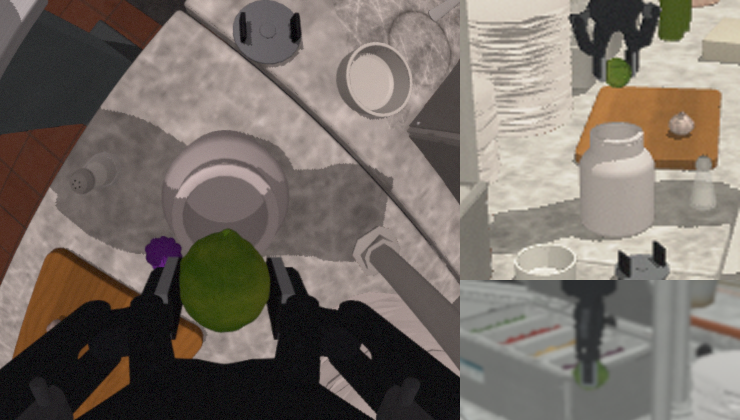

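The lime is held centrally between the pads and protrudes below the tips (left panel (225,282)). The open crock mouth shows behind it, with the rim at x 170–282 and its top at y≈160.

Run:
```python
from h import *
from scipy.optimize import least_squares
f=load("pics/w6.npz");I=f["image"].astype(int)
# dark hole inside bright lip: rows 200, 215 ; print grey profiles
g=I.sum(2)//3
for v in (205,215,225): print(v,[(u,g[v,u]) for u in range(216,352,3)])
print([(v,g[v,286]) for v in range(126,232,3)])
m=((I[:,:,1]>I[:,:,0]*1.05)&(I[:,:,1]>I[:,:,2]*1.3)).astype(np.uint8); n,l,st,c=cv2.connectedComponentsWithStats(m); i=1+np.argmax(st[1:,4]); print(st[i],c[i],onplane(f,*c[i],.240,True))
for X in ((.4935,.122,.15),): pass
def wproj(X):
    p=f["R"]@np.array(X)+f["t"]; th=np.arctan2(np.hypot(*p[:2]),p[2]); F=210/np.tan(np.radians(float(f["vertical_fov"]))/2); return p[:2]/np.hypot(*p[:2])*th*F+[f["cx"],f["cy"]]
for r in (.04,.031):
    P=np.array([wproj([.4935+r*np.cos(a),.122+r*np.sin(a),.15]) for a in np.linspace(0,6.28,60)]); print(r,P.min(0),P.max(0))
```

```text
205 [(216, np.int64(94)), (219, np.int64(95)), (222, np.int64(88)), (225, np.int64(91)), (228, np.int64(95)), (231, np.int64(93)), (234, np.int64(105)), (237, np.int64(104)), (240, np.int64(108)), (243, np.int64(102)), (246, np.int64(80)), (249, np.int64(90)), (252, np.int64(107)), (255, np.int64(106)), (258, np.int64(103)), (261, np.int64(107)), (264, np.int64(105)), (267, np.int64(106)), (270, np.int64(106)), (273, np.int64(103)), (276, np.int64(104)), (279, np.int64(106)), (282, np.int64(105)), (285, np.int64(106)), (288, np.int64(107)), (291, np.int64(107)), (294, np.int64(108)), (297, np.int64(107)), (300, np.int64(105)), (303, np.int64(105)), (306, np.int64(106)), (309, np.int64(106)), (312, np.int64(106)), (315, np.int64(106)), (318, np.int64(107)), (321, np.int64(90)), (324, np.int64(80)), (327, np.int64(101)), (330, np.int64(106)), (333, np.int64(104)), (336, np.int64(107)), (339, np.int64(96)), (342, np.int64(96)), (345, np.int64(93)), (348, np.int64(86)), (351, np.int64(90))]
215 [(216, np.int64(99)), (219, np.int64(99)), (222, np.int64(96)), (225, np.int64(83)), (228, np.
[... 2173 characters left out ...]
163)), (168, np.int64(176)), (171, np.int64(174)), (174, np.int64(165)), (177, np.int64(106)), (180, np.int64(106)), (183, np.int64(109)), (186, np.int64(106)), (189, np.int64(105)), (192, np.int64(109)), (195, np.int64(108)), (198, np.int64(105)), (201, np.int64(107)), (204, np.int64(106)), (207, np.int64(105)), (210, np.int64(107)), (213, np.int64(108)), (216, np.int64(107)), (219, np.int64(107)), (222, np.int64(102)), (225, np.int64(87)), (228, np.int64(72)), (231, np.int64(59))]
[ 238  229   95  103 7133] [283.06939577 281.53091266] [0.49391027 0.12014497 0.24      ]
0.04 [230.16941088 163.66006645] [339.20420627 267.41149495]
0.031 [242.2797831  176.30447911] [327.07162232 256.898508  ]
```

Emit:
arm_command:
  commands:
    - [[0,1,-15],0,1]
    - [[0,0,-20],0,1]
    - [[0,0,-20],0,1]
    - [[0,0,-15],0,1]
    - [[0,0,-5],0,1]
    - [[0,0,-2],0,1]
    - [[0,0,0],0,1]
    - [[0,0,0],0,1]

```text
clock: 15.25
position: [0.4932, 0.1232, 0.155]
tool_rot: [3.141, 0.001, 2.27]
force: [0.2, -1.0, -0.0]
grip_width: 0.04
finger_force: 25.4
```

Emit:
arm_command:
  commands:
    - [[0,0,0],0,-1]
    - [[0,0,0],0,-1]
    - [[0,0,0],0,-1]
    - [[0,0,0],0,-1]
    - [[0,0,20],0,-1]
    - [[0,0,30],0,-1]
    - [[0,0,30],0,-1]
    - [[0,0,0],0,-1]

```text
clock: 16.05
position: [0.4943, 0.1239, 0.2375]
tool_rot: [3.137, 0.002, 2.271]
force: [-0.1, -0.4, -0.5]
grip_width: 0.085
finger_force: 0.0
```

Run:
```python
from h import *
f=save("wrist","pics/w7.png"); g=save("side","pics/s7.png"); o=bot.observe(); print(o["position"],o["tool_rot"],o["qpos"])
b=cv2.resize(g["image"][150:290,190:330],(280,280),interpolation=cv2.INTER_CUBIC)
cv2.imwrite('pics/c7.png',np.hstack([f["image"][80:360,100:460],b])[:,:,::-1])
```

```text
[0.49305622 0.12305811 0.23448478] [3.14092516e+00 7.63004528e-04 2.27052231e+00] [ 0.18307191  0.4037002  -0.70703495  1.87425925  0.31392717  0.97593342
  0.03707903]
```

View pics/c7.png

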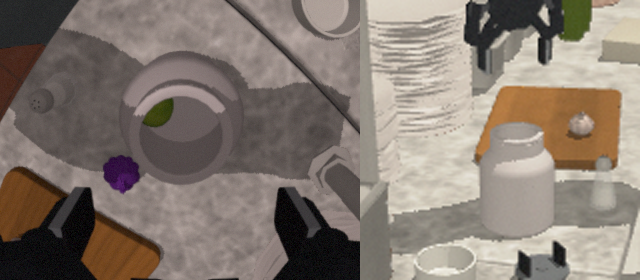

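The lime is inside the crock (left panel (158,110)). Now the garlic.

Emit:
arm_command:
  commands:
    - [[-2,-15,0],-0.05,-1]
    - [[-5,-35,0],-0.06,-1]
    - [[-5,-35,0],-0.06,-1]
    - [[-5,-35,0],-0.06,-1]
    - [[-5,-35,0],-0.06,-1]
    - [[-5,-35,0],-0.06,-1]
    - [[-5,-35,0],-0.06,-1]
    - [[-5,-35,-10],-0.06,-1]
    - [[-5,-35,-20],-0.06,-1]
    - [[-3,-20,-25],0,-1]
    - [[0,0,0],0,-1]
    - [[0,0,0],0,-1]

```text
clock: 17.35
position: [0.4469, -0.192, 0.1784]
tool_rot: [-3.14, -0.001, 1.739]
force: [-0.1, -0.1, 0.1]
grip_width: 0.0856
finger_force: 0.0
```

Run:
```python
from h import *
f=save("wrist","pics/w8.png"); o=bot.observe(); print(o["position"],o["tool_rot"],o["qpos"])
hs=cv2.cvtColor(f["image"],cv2.COLOR_RGB2HSV)[130:300,200:380]; m=cv2.inRange(hs,(0,0,70),(180,85,255))
n,l,st,c=cv2.connectedComponentsWithStats(m)
for i in range(1,n):
    if st[i,4]>150: print(st[i],c[i]+[200,130],onplane(f,*(c[i]+[200,130]),.043,True))
cv2.imwrite('pics/c8.png',np.hstack([f["image"][130:300,200:380],cv2.merge([m]*3)])[:,:,::-1])
```

```text
[ 0.44758139 -0.191466    0.17911054] [-3.14099137e+00 -7.45059851e-04  1.74009465e+00] [ 0.65616585  0.40819956 -0.47643452  1.98988974  0.25538938  0.80211288
  0.20338295]
[   0    0   20  170 3002] [208.35343105 216.68254497] [ 0.38137885 -0.21841963  0.043     ]
[  61   45   52   51 1895] [287.12875989 200.53456464] [ 0.45008736 -0.19145681  0.043     ]
```

View pics/c8.png

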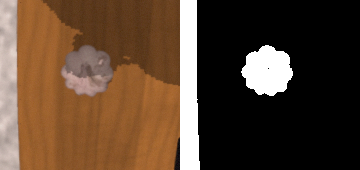

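The white garlic sits at crop (87,70), with a clean mask; centre is (0.450, -0.1915).

Emit:
arm_command:
  commands:
    - [[3,0,-16],0,-1]
    - [[0,0,-30],0,-1]
    - [[0,0,-40],0,-1]
    - [[0,0,-30],0,-1]
    - [[0,0,-20],0,-1]
    - [[0,0,-10],0,-1]
    - [[0,0,0],0,-1]
    - [[0,0,0],0,1]
    - [[0,0,0],0,1]
    - [[0,0,0],0,1]
    - [[0,0,0],0,1]
    - [[0,0,0],0,1]
    - [[0,0,0],0,1]
    - [[0,0,0],0,1]

```text
clock: 18.8
position: [0.4513, -0.1921, 0.0343]
tool_rot: [3.141, 0.001, 1.74]
force: [-2.7, 1.2, 15.1]
grip_width: 0.0414
finger_force: 23.8
```

Emit:
arm_command:
  commands:
    - [[0,0,10],0,1]
    - [[0,0,25],0,1]
    - [[0,0,40],0,1]
    - [[0,0,45],0,1]
    - [[0,4,40],0,1]
    - [[3,20,30],0.05,1]
    - [[5,36,10],0.06,1]
    - [[5,36,0],0.06,1]
    - [[5,36,0],0.06,1]
    - [[5,36,0],0.06,1]
    - [[5,36,0],0.06,1]
    - [[5,36,0],0.06,1]
    - [[5,36,0],0.06,1]
    - [[4,28,0],0.06,1]
    - [[1,10,0],0,1]
    - [[0,0,0],0,1]
    - [[0,0,0],0,1]

```text
clock: 20.5
position: [0.4938, 0.1211, 0.2335]
tool_rot: [-3.141, 0.001, 2.269]
force: [-0.1, -0.4, -0.5]
grip_width: 0.0414
finger_force: 25.0
```

Run:
```python
from h import *
f=save("wrist","pics/w9.png"); g=save("side","pics/s9.png"); o=bot.observe(); print(o["position"],o["tool_rot"],o["grip_width"])
def wproj(X):
    p=f["R"]@np.array(X)+f["t"]; th=np.arctan2(np.hypot(*p[:2]),p[2]); F=210/np.tan(np.radians(float(f["vertical_fov"]))/2); return p[:2]/np.hypot(*p[:2])*th*F+[f["cx"],f["cy"]]
a=f["image"].copy()
P=np.array([wproj([.4935+.04*np.cos(t),.122+.04*np.sin(t),.15]) for t in np.linspace(0,6.28,60)]).astype(int)
cv2.polylines(a,[P],True,(255,0,0))
b=cv2.resize(g["image"][150:290,190:330],(420,420),interpolation=cv2.INTER_CUBIC)
cv2.imwrite('pics/c9.png',np.hstack([a[:,100:480],b])[:,:,::-1])
```

```text
[0.4938928  0.12072108 0.23343394] [-3.14113465e+00  6.47109785e-04  2.26854308e+00] 0.0412635115394229
```

View pics/c9.png

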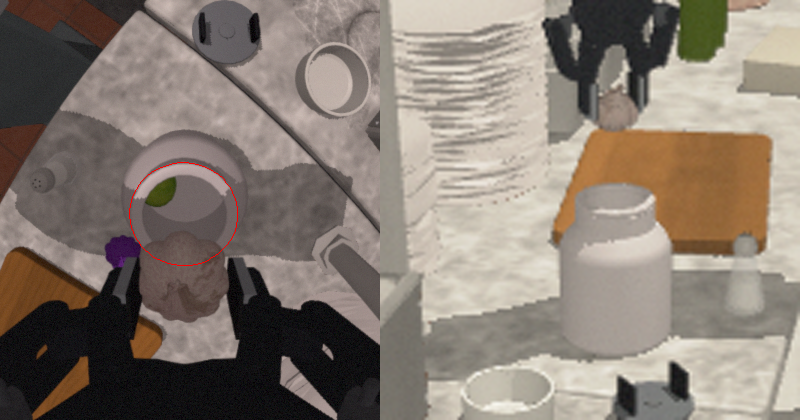

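I have now viewed 12 pictures, which is over the 10 allowed. From here I check by numbers only. The garlic is held centrally and the mouth is where it was (the red circle fits), so I lower and release.

Emit:
arm_command:
  commands:
    - [[0,1,-15],0,1]
    - [[0,0,-20],0,1]
    - [[0,0,-20],0,1]
    - [[0,0,-15],0,1]
    - [[0,0,-6],0,1]
    - [[0,0,-2],0,1]
    - [[0,0,0],0,1]
    - [[0,0,0],0,1]

```text
clock: 21.4
position: [0.4942, 0.1231, 0.156]
tool_rot: [3.141, 0.0, 2.27]
force: [0.5, -0.6, -0.5]
grip_width: 0.0411
finger_force: 25.0
```

Emit:
arm_command:
  commands:
    - [[0,0,0],0,-1]
    - [[0,0,0],0,-1]
    - [[0,0,0],0,-1]
    - [[0,0,0],0,-1]
    - [[0,0,20],0,-1]
    - [[0,0,30],0,-1]
    - [[0,0,30],0,-1]
    - [[0,0,20],0,-1]
    - [[0,0,0],0,-1]
    - [[0,0,0],0,-1]

```text
clock: 22.4
position: [0.4939, 0.123, 0.2552]
tool_rot: [3.141, 0.0, 2.27]
force: [0.4, 0.4, -0.3]
grip_width: 0.0855
finger_force: 0.0
```

Run:
```python
from h import *
f=save("wrist","pics/w10.png"); g=save("side","pics/s10.png"); o=bot.observe(); print(o["position"],o["clock"],o["grip_width"])
def wproj(X):
    p=f["R"]@np.array(X)+f["t"]; th=np.arctan2(np.hypot(*p[:2]),p[2]); F=210/np.tan(np.radians(float(f["vertical_fov"]))/2); return p[:2]/np.hypot(*p[:2])*th*F+[f["cx"],f["cy"]]
I=f["image"].astype(int)
# mouth interior grid: R-B (garlic brownish/pinkish), G-R (lime), brightness, in mm from centre
for n,fn in (('R-B',lambda p:p[0]-p[2]),('V',lambda p:p.mean())):
    print(n)
    for dy in range(28,-29,-7):
        print([int(fn(I[int(round(q[1])),int(round(q[0]))])) if dx*dx+dy*dy<900 else '.' for dx in range(-28,29,7) for q in [wproj([.4935+dx/1e3,.122+dy/1e3,.15])]])
# side view: change vs pre-garlic frame s7 (around jar top and worktop/jar)
s7=load('pics/s7.npz')["image"].astype(int); d=np.abs(g["image"].astype(int)-s7).max(2)>40
d=d.astype(np.uint8); n,l,st,c=cv2.connectedComponentsWithStats(d)
for i in range(1,n):
    if st[i,4]>25: print(st[i])
```

```text
[0.49352711 0.12298928 0.25448977] 22.5 0.08570492683585991
R-B
['.', '.', '.', 22, 24, 20, '.', '.', '.']
['.', 14, 22, 22, 21, 18, 9, 13, '.']
['.', 37, 14, 21, 18, 9, 11, 12, '.']
[39, 31, 12, 11, 13, 11, 12, 10, 10]
[42, 44, 12, 9, 12, 11, 10, 9, 8]
[43, 39, 10, 14, 9, 9, 9, 10, 11]
['.', 9, 10, 9, 9, 13, 8, 10, '.']
['.', 10, 11, 10, 10, 11, 10, 11, '.']
['.', '.', '.', 8, 8, 9, '.', '.', '.']
V
['.', '.', '.', 79, 73, 68, '.', '.', '.']
['.', 90, 81, 79, 80, 75, 94, 73, '.']
['.', 32, 91, 48, 61, 99, 94, 76, '.']
[52, 42, 95, 93, 96, 95, 77, 77, 75]
[50, 50, 86, 93, 92, 93, 79, 79, 76]
[51, 41, 94, 97, 81, 75, 77, 75, 75]
['.', 77, 76, 77, 78, 77, 77, 78, '.']
['.', 73, 75, 78, 75, 76, 75, 80, '.']
['.', '.', '.', 73, 74, 76, '.', '.', '.']
[332   0  21  26 167]
[427   0  27  92 225]
[365  10  50 123 264]
[344  19  15  14  29]
[244  29  38  18 154]
[258  44  33  25 258]
[259  54  58  37 380]
[259  95   8   8  52]
[260 106   7   7  47]
[249 113  36  12 183]
[256 121  22   3  48]
[253 126  28   5  96]
[279 138  12  25 133]
[243 144  12  22 120]
[253 156  28  19 186]
[286 160   5   9  31]
[242 164   7  10  47]
[279 173   7  10  50]
[249 178   4   8  27]
[293 206  14  14 126]
```

Inside the mouth there are a lime-coloured and a garlic-coloured region. In the side view, only the arm and the garlic's old spot changed. One last check of the bystanders against the first frame, then I hand in.

Run:
```python
from h import *
a=load('pics/side0.npz')["image"].astype(int);b=load('pics/s10.npz')["image"].astype(int)
n,l,st,c=cv2.connectedComponentsWithStats((np.abs(a-b).max(2)>40).astype(np.uint8)[185:])
bad=[tuple(s[:5]+[0,185,0,0,0]) for s in st[1:] if s[4]>15]; print(bad)
```

```text
[(np.int64(405), np.int64(185), np.int64(6), np.int64(19), np.int64(81)), (np.int64(432), np.int64(185), np.int64(24), np.int64(4), np.int64(65)), (np.int64(286), np.int64(188), np.int64(58), np.int64(76), np.int64(1930)), (np.int64(284), np.int64(189), np.int64(13), np.int64(14), np.int64(125)), (np.int64(256), np.int64(202), np.int64(25), np.int64(19), np.int64(263)), (np.int64(293), np.int64(206), np.int64(14), np.int64(14), np.int64(128)), (np.int64(383), np.int64(240), np.int64(10), np.int64(7), np.int64(36)), (np.int64(205), np.int64(249), np.int64(45), np.int64(27), np.int64(736)), (np.int64(413), np.int64(268), np.int64(23), np.int64(8), np.int64(96)), (np.int64(265), np.int64(270), np.int64(30), np.int64(28), np.int64(541)), (np.int64(382), np.int64(272), np.int64(19), np.int64(6), np.int64(39)), (np.int64(406), np.int64(275), np.int64(12), np.int64(3), np.int64(21)), (np.int64(307), np.int64(382), np.int64(5), np.int64(21), np.int64(56))]
```

```bash
python3 -c "
from workcell import ticket
print(ticket.job_done())"
```

```text
the job is handed in; nothing more can be done
None
```

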